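# Set the cheese slicer's fence to its index tab and clamp it

## Task

Set the cheese slicer for tonight's cheese course: with a fingertip on top and without gripping it, roll its knurled brass wheel until the pointer at the near end of the metal fence stands opposite the point of the index tab on the scale, then push the cam lever down flat to clamp the fence there. Close the gap with the wheel alone: do not push on the fence or touch the index tab, and do not turn the wheel once the lever is down. Pick nothing up, and leave the slicer and the things on and around it where they stand.

Things in the scene. Friction and masses are not known exactly. Their poses are not given: they have to be found in the camera images.
- slicer: Wire cheese slicer standing loose, 3.7 kg: pale wooden board 190 (x) by 320 mm (y), top at 24 mm. Origin: centre of underside. -x is the near edge with the scale, -y the wheel's end, +y the bare end for cheese. Wire slot at y = 0 under a fixed bow 89 mm high, handle 60 mm past the near edge (not used). All x, y in these entries are in this frame; heights are above the worktop.
- wheel (a joint): Upright knurled brass thumbwheel, angle 0 to 3.5 rad (stops), axle along x at x 30, y -110, height 42 mm; 18 mm wide, 61 mm across 26 ridges 2 mm high; 12 mm stands above its bearing plates (31 mm over both). Rack beside it at x 50 to 58 mm, top 63 mm. Rolling its top towards +y raises the angle and moves the fence to +y, 12 mm per rad. Needs 2 N at the rim; stays as left.
- wheel_top (a point): The highest point of the wheel's rim, mid-width, 72.5 mm above the worktop, x 30, y -110 mm; fixed in the slicer (does not turn with the wheel). The rim here travels 2.5 times as far as the fence.
- fence: Upright metal fence plate, 140 mm long (along x), 4 mm thick, top at 66 mm, sliding along y on the board between the wheel and the slot, geared to the wheel. Origin: foot of its slot-side face, mid-length. Its starting gap to the slot is 42 to 50 mm.
- pointer_tip (a point): Tip of the dark pointer, 12 mm wide with a 6 mm point, at the near end of the fence, flush with the fence's slot-side face, at x = -81 mm, 27 mm above the worktop. It points to -x, at the scale.
- index_tab: Small dark clip 12 mm wide riding on the board's near edge, its 6 mm point facing the pointer across the scale (ticks every 5 mm); stiff, not to be touched. It marks the gap wanted, 16 to 32 mm from the slot. Origin: its middle, at the edge.
- tab_tip (a point): The point of the index tab, at x = -87 mm, 27 mm above the worktop. The setting is right when pointer_tip and tab_tip have the same y in the slicer's frame.
- clamp (a joint): Angle of the cam lever in rad: 0 = open (stands up, 70 degrees above level, leaning to -y), grows as it is pushed over towards -y and down, 1.18 = flat, against its stop. Starts at 0 to 0.2. It needs 1 to 2 N at its end and stays where it is left.
- lever_pivot (a point): Pivot of the cam lever, at x = -35, y = -88 mm, 48 mm above the worktop; its axle lies along x.
- lever_end (a point): Point on the upper face of the cam lever, 55 mm out from the pivot. Flat metal bar 14 mm wide, 6 mm thick, reaching 70 mm from the pivot, round 20 mm end. This face looks towards +y and up while the lever is open, straight up when it is flat (then 56 mm above the worktop).
- silver_cup: Small silver cup, 53 mm wide, 46 mm high, standing on the left part of the slicer's board. Not to be moved. Origin: centre of its underside.
- cork: Wine cork, 23 mm thick, 45 mm long, lying on the left part of the slicer's board. Not to be moved. Origin: middle of its underside.
- tumbler: Cut rocks glass, 80 mm wide, 92 mm high, to the right of the slicer's far half. Not to be moved. Origin: centre of its underside.
- stopper: Small metal wine stopper, 34 mm wide, 45 mm high, to the right of the slicer's near half. Not to be moved. Origin: centre of its underside.
- notebook: Pocket notebook, 128 x 90 x 13 mm, lying at the left of the worktop. Not to be moved. Origin: centre of its underside.
- bottle: Small dark bitters bottle, 44 mm wide, 105 mm high, standing at the left. Not to be moved. Origin: centre of its underside.
- candle: Candle in a glass, 72 mm wide, 71 mm high, at the right. Not to be moved. Origin: centre of its underside.
- opener: Flat bottle opener, 36 x 166 x 8 mm, lying at the right near the front edge. Not to be moved. Origin: centre of its underside.

How it is judged:
By the outcome, as a careful person would: the job done as asked, in the order asked, and still so for the second after the job is handed in, with the robot touching nothing.
It also fails if it takes over 48 s, if anything falls off the work surface, if the arm or the gripper's body presses on something with over 40 N, if the wrist force passes 120 N, or if a joint passes its speed limit or range.

## Robot

A 7-joint arm with a two-finger parallel gripper is mounted at the origin on a cart in front of the work surface, level with it; the furniture and walls round the work are solid. World frame = base frame: x ahead of the robot, y to its left, z up, the work surface at z = 0. Lengths are in mm, angles in rad, forces in N, time in s.
With the tool pointing down it reaches from about 400 to 875 mm from the base axis. Payload 4.4 kg.
Tool frame: the origin (TCP) lies midway between the tips of the shut fingers; the grasp point (between the pads) lies 19 mm behind it; z points along the fingers, y is the line along which they close (so a half turn about z gives the same grasp; the last joint's range is limited). The gripper opens to 85 mm and grips with 20 to 120 N. Pads are 22 mm wide; open, the fingers measure 114 mm over their backs; the gripper's body (76 mm by 85 mm) begins 54 mm behind the grasp point. The pads swing forward as they close: fully open they stand 13 mm farther back than shut.
Start: joints at [1.239, 0.628, 0.038, 1.517, -0.027, 0.996, -0.02], TCP at [170.77, -627.18, 231.313] pointing down, gripper open.
Joint ranges: [-3.06, 3.06], [-0.37, 2.12], [-1.25, 1.32], [0.18, 2.47], [-1.1, 4.24], [0.23, 1.98], [-2.94, 2.94]. Speed limits (rad/s): [2.57, 2.57, 3.14, 3.14, 3.14, 3.14, 3.14].

## Interface

Orientations are given as [roll, pitch, yaw] about the fixed x, y, z axes, in that order (R = Rz(yaw) Ry(pitch) Rx(roll)).
In Python, from cell import ctrl gives the robot as it stands. The module is installed in compiled form; this text tells all that it offers.
- The arm moves only by the tool step_arm, never from a script. Its argument "commands" is one flat list of numbers, 7 for each row, row after row: the shift along the tool's x, y, z in cm, then the turn, a rotation vector about the tool's x, y, z in rad, then the opening, from 0 (shut) to 1 (fully open). A call has 1 to 10 rows; each row is the pose to reach, as a shift and turn from the pose commanded when the call began, along the tool's axes at that moment; what a row does not reach only later rows make up. A row lasts 1/10 s, in which the tool goes at most 50 mm and 8.59 degrees, less where a joint would pass 70% of its speed; a pose out of reach is approached as far as the arm can. A call with a gripper value outside its range is refused whole. The fingers move at their own pace and stop on an object; the grip force is fixed at half the most. Time passes only in rows, so rows that repeat a pose let the fingers close. It gives the time, the measured TCP pose, the force, the opening and the grip force at its end, in the units of the state.
- ctrl.read_state(): the state, without advancing time (a new reading comes with each control period).
- ctrl.get_image(name): name is "scene" or "top" or "wrist"; returns a dict with "image" (420x560x3 uint8, red, green, blue), "range_z" (420x560 float32, mm along the optical axis (not along the pixel's ray), 0 where there is no reading), "vfov" (degrees; the focal length in pixels is half the picture's height over the tangent of half this angle, whatever the lens; pixels are square), "cx", "cy" (the principal point, pixels), "world_to_cam" (4x4, takes a point from world to camera coordinates). Camera axes: x right, y down, z forward; pixel columns grow to the right and rows downward; lengths in mm; the calibration is good to about 2 mm. The wrist camera is an equidistant fisheye: a pixel r from the principal point sees the ray r / f radians off the axis. A picture is of the moment at which its call begins.
- ctrl.finish_job(): hands the job in; it is judged then, once.
The state is a dict: "clock": time; "qpos": joint angles; "qd": joint speeds; "tau": joint torques, N m; "eef_pos": TCP position; "tool_rot": TCP orientation; "force": force on the tool from outside, world axes, zero at the start; "torque": the same for the moment, N m; "width": finger opening in mm; "gripper_force": force on a finger pad.
Only numpy, scipy, OpenCV 4.12 (cv2) and the standard library are available. Lean on these libraries where they do the work, as an engineer would, in place of code of your own. Each camera call takes 0.05 s, during which the arm holds its last target. There are 200 camera calls.

## Working session

There is one attempt and no reset: what is moved stays moved. The work goes in short steps, Python scripts to look and compute and a tool call to move; the robot and the scene stay as the last step left them, time stands still between calls to the robot, and variables do not carry over. Pictures are saved under pics/ and viewed, at most 10 in all, crops included, and the job is handed in when it is done.

Besides the shell and the picture viewer there is one more tool, called as a command line: name --argument value ..., lists and objects as JSON in quotes. step_arm: Moves the arm, as the interface text tells. Its arguments: {"type":"object","properties":{"commands":{"type":"array"}},"required":["commands"]}

```bash
mkdir -p pics; cat > h.py <<'E'
import numpy as np, cv2
from cell import ctrl
def get(n,save=None):
    d=ctrl.get_image(n)
    if save: cv2.imwrite(save,d['image'][:,:,::-1])
    np.savez('/tmp/%s.npz'%n,**d)
    return d
def load(n): return dict(np.load('/tmp/%s.npz'%n))
def ray(d,u,v):
    f=210/np.tan(np.radians(float(d['vfov']))/2)
    T=np.linalg.inv(d['world_to_cam'])
    a=np.array([(u-d['cx'])/f,(v-d['cy'])/f,1.])
    return T[:3,3],T[:3,:3]@a
def onz(d,u,v,z):
    o,r=ray(d,u,v); return o+r*(z-o[2])/r[2]
def atdepth(d,u,v):
    o,r=ray(d,u,v); return o+r*float(d['range_z'][int(v),int(u)])
def proj(d,p):
    f=210/np.tan(np.radians(float(d['vfov']))/2)
    c=d['world_to_cam']@np.append(p,1); return c[0]/c[2]*f+d['cx'],c[1]/c[2]*f+d['cy']
E
python3 - <<'E'
from h import *
a=get('top','pics/top.png'); b=get('scene','pics/scene.png')
for d in(a,b): print(d['vfov'],d['cx'],d['cy'],np.linalg.inv(d['world_to_cam']).round(2))
print(ctrl.read_state())
E
```

```text
54.90477030693253 277.6662200774605 200.28910847650536 [[-1.0000e-02 -9.9000e-01  1.2000e-01  3.7501e+02]
 [-1.0000e+00  1.0000e-02 -2.0000e-02 -1.9550e+01]
 [ 2.0000e-02 -1.2000e-01 -9.9000e-01  1.4751e+03]
 [ 0.0000e+00  0.0000e+00  0.0000e+00  1.0000e+00]]
42.05921624419561 270.3870657910756 206.32199407485433 [[-8.20000e-01 -2.90000e-01  4.90000e-01 -1.79170e+02]
 [-5.70000e-01  4.00000e-01 -7.20000e-01  1.01711e+03]
 [ 2.00000e-02 -8.70000e-01 -4.90000e-01  8.07720e+02]
 [ 0.00000e+00  0.00000e+00  0.00000e+00  1.00000e+00]]
{'clock': 0.1, 'qpos': array([ 1.23918532,  0.6292478 ,  0.0383917 ,  1.5182689 , -0.02698555,
        0.99631677, -0.02001793]), 'qd': array([-9.27065348e-05, -2.83898206e-03,  1.21179761e-03, -4.53758191e-03,
       -4.63485925e-04,  6.64687806e-04,  1.98815457e-04]), 'tau': array([ 2.80964952e-03, -5.64526570e+01,  1.22988459e+00, -1.93973082e+01,
        1.10749502e-02,  5.44115741e-03, -2.48137707e-05]), 'eef_pos': array([ 170.65615002, -626.60990602,  230.4835761 ]), 'tool_rot': array([-3.13986800e+00, -1.74565466e-06,  2.65843842e-01]), 'force': array([ 1.25355392, -0.25899651, -0.13648738]), 'torque': array([-0.04749037,  0.03150834, -0.07800014]), 'gripper_force': 0.0, 'width': 85.4892014852531}
```

View pics/top.png

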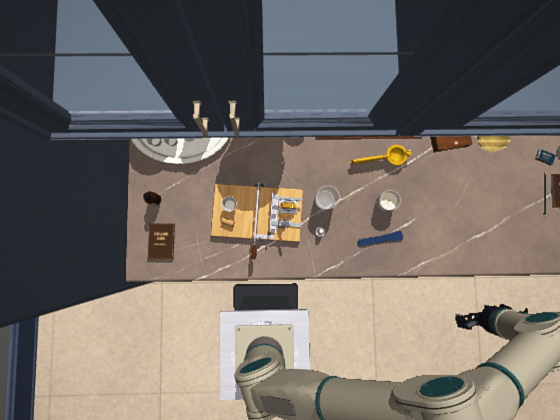

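View pics/scene.png

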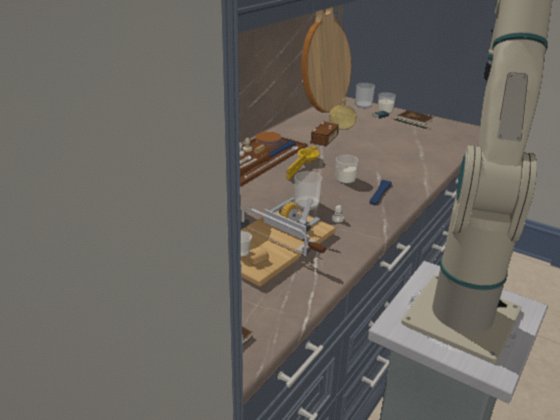

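Top: the slicer's board spans about (212–302, 184–243), with the wheel near (289,205), bow at x≈258 and handle at (253,255). Scene: the slicer is around (285,235), seen from the left.

```bash
python3 - <<'E'
from h import *
d=load('top'); im=d['image']
c=cv2.resize(im[170:265,200:340],None,fx=5.5,fy=5.5,interpolation=cv2.INTER_CUBIC)
cv2.imwrite('pics/crop1.png',c[:,:,::-1])
h=cv2.cvtColor(im,cv2.COLOR_RGB2HSV)
m=cv2.inRange(h,(8,90,110),(25,255,255)); m[:175]=0;m[250:]=0;m[:,:205]=0;m[:,310:]=0
m=cv2.morphologyEx(m,cv2.MORPH_OPEN,np.ones((3,3)))
p=cv2.findNonZero(m); r=cv2.minAreaRect(p); b=cv2.boxPoints(r); print(r,b)
q=np.array([onz(d,u,v,24) for u,v in b]); print(q.round(1), q.mean(0).round(1),np.linalg.norm(q-np.roll(q,1,0),axis=1))
print(ctrl.read_state()['clock'])
E
```

```text
((256.7261657714844, 212.1995391845703), (89.59228515625, 52.75748825073242), 3.7313973903656006) [[210.30829 235.60707]
 [213.7417  182.96141]
 [303.14404 188.792  ]
 [299.71063 241.43767]]
[[ 419.2  187.    24. ]
 [ 609.   175.5   24. ]
 [ 584.  -148.2   24. ]
 [ 394.  -131.7   24. ]] [501.6  20.6  24. ] [319.73788205 190.12795965 324.64920338 190.74823614]
0.1
```

View pics/crop1.png

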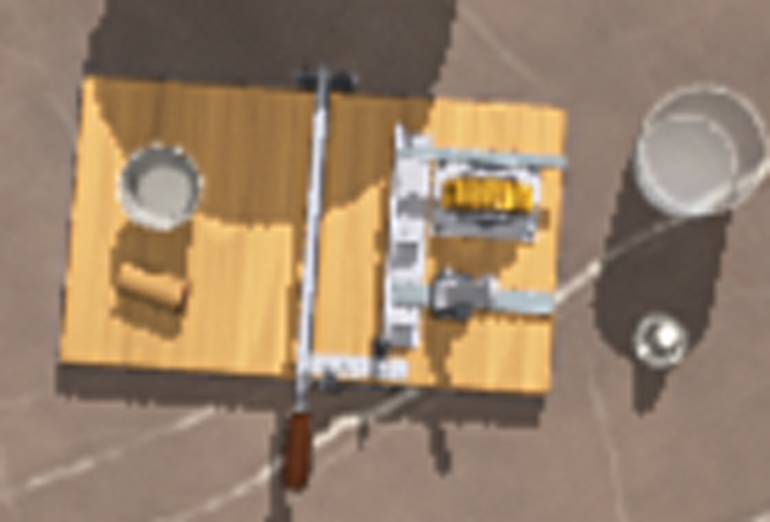

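The crop shows the wheel at (490,195), fence at (405,250), lever (460,293), pointer (380,345) and tab (328,380). The slicer's pose is about (502, 21), yaw −0.07. Next I go above the wheel with the fingers shut.

step_arm --commands '[48.2, -42.4, 0, 0, 0, 0.336, 0, 48.2, -42.4, 0, 0, 0, 0.336, 0, 48.2, -42.4, 0, 0, 0, 0.336, 0, 48.2, -42.4, 0, 0, 0, 0.336, 0, 48.2, -42.4, 0, 0, 0, 0.336, 0, 48.2, -42.4, 0, 0, 0, 0.336, 0, 48.2, -42.4, 0, 0, 0, 0.336, 0, 48.2, -42.4, 0, 0, 0, 0.336, 0, 48.2, -42.4, 0, 0, 0, 0.336, 0, 48.2, -42.4, 0, 0, 0, 0.336, 0]'

```text
clock: 1.1
eef_pos: [446.9, -208.0, 231.3]
tool_rot: [3.142, 0.0, -0.07]
force: [-0.0, -1.4, 0.7]
width: -0.1
gripper_force: 0.0
```

step_arm --commands '[6.9, -12.2, 3, 0, 0, 0, 0, 6.9, -12.2, 3, 0, 0, 0, 0, 6.9, -12.2, 3, 0, 0, 0, 0, 6.9, -12.2, 3, 0, 0, 0, 0, 6.9, -12.2, 3, 0, 0, 0, 0]'

```text
clock: 1.6
eef_pos: [523.5, -91.9, 200.6]
tool_rot: [3.142, 0.002, -0.067]
force: [-0.2, -0.0, -0.0]
width: -0.3
gripper_force: 0.0
```

```bash
cat >> h.py <<'E'
def wf(d): return 210/np.tan(np.radians(float(d['vfov']))/2)
def wproj(d,p):
    c=d['world_to_cam']@np.append(p,1); th=np.arctan2(np.hypot(c[0],c[1]),c[2]); a=np.arctan2(c[1],c[0])
    r=wf(d)*th; return d['cx']+r*np.cos(a), d['cy']+r*np.sin(a)
def wray(d,u,v):
    x,y=u-d['cx'],v-d['cy']; r=np.hypot(x,y); th=r/wf(d)
    T=np.linalg.inv(d['world_to_cam']); s=np.sin(th)/max(r,1e-9)
    return T[:3,3],T[:3,:3]@np.array([x*s,y*s,np.cos(th)])
def wonz(d,u,v,z):
    o,r=wray(d,u,v); return o+r*(z-o[2])/r[2]
E
python3 - <<'E'
from h import *
d=get('wrist'); im=d['image']
cv2.imwrite('pics/w1.png',cv2.resize(im,(800,600),interpolation=cv2.INTER_CUBIC)[:,:,::-1])
print(d['vfov'],d['cx'],d['cy'],np.linalg.inv(d['world_to_cam']).round(2))
s=ctrl.read_state();print(s['eef_pos'],s['force'],s['clock'])
E
```

```text
65.70646984690485 279.1456626129076 212.56839253182758 [[-7.0000e-02 -9.5000e-01 -3.1000e-01  6.0371e+02]
 [-1.0000e+00  6.0000e-02  2.0000e-02 -9.7400e+01]
 [ 0.0000e+00  3.1000e-01 -9.5000e-01  3.4321e+02]
 [ 0.0000e+00  0.0000e+00  0.0000e+00  1.0000e+00]]
[523.02407054 -93.49370929 200.97566226] [-0.5025706  -0.72757087  0.62756507] 1.65
```

View pics/w1.png

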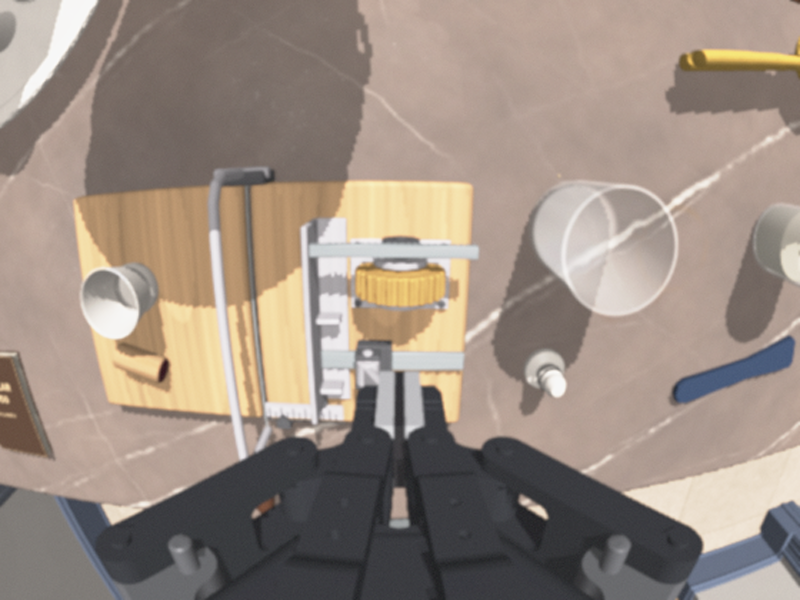

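Wrist view: wheel centred at (400,283), lever head (373,355), fence (312,320), scale (300,410), fingertips at (400,385).

```bash
python3 - <<'E'
from h import *
d=load('wrist'); im=d['image']; k=1.42857
q=np.array([wonz(d,u/k,v/k,24) for u,v in [(75,199),(472,182),(458,421),(107,403)]])
print(q.round(1),q.mean(0).round(1),np.linalg.norm(q-np.roll(q,1,0),axis=1).round(1))
e=(q[0]-q[1]+q[3]-q[2]);print('yaw',-np.arctan2(e[0],e[1]))
print('wheel ridge top edges', [wonz(d,u/k,v/k,72).round(1) for u,v in [(400,262),(400,304)]])
h=cv2.cvtColor(im,cv2.COLOR_RGB2HSV)
m=cv2.inRange(h,(15,150,80),(30,255,255)); m[:170]=0;m[225:]=0;m[:,:240]=0;m[:,318:]=0
u0,v0,w,hh=cv2.boundingRect(m);print(u0,v0,w,hh)
z=d['range_z']; print([float(z[v,280]) for v in range(180,220,3)])
o,r=None,None
def dep(u,v):
    o,r=wray(d,u,v); n=d['world_to_cam'][:3,:3]@r; return (o+r*float(z[int(v),int(u)])/n[2]).round(1)
for v in range(182,216,3): print(v,dep(280,v))
for u in range(246,314,6): print(u,dep(u,195))
yaw=-.07
cv2.imwrite('pics/w1c.png',cv2.resize(im[270:312,180:250],None,fx=9,fy=9,interpolation=cv2.INTER_CUBIC)[:,:,::-1])
E
```

```text
[[ 606.5  166.2   24. ]
 [ 583.5 -146.6   24. ]
 [ 396.  -131.9   24. ]
 [ 420.8  186.1   24. ]] [501.7  18.4  24. ] [186.8 313.6 188.1 318.9]
yaw -0.07542662713884211
wheel ridge top edges [array([541.1, -94.1,  72. ]), array([514.8, -92.4,  72. ])]
0 0 0 0
[301.19903564453125, 295.8229675292969, 289.2567138671875, 296.3738098144531, 289.7459411621094, 280.947998046875, 280.42578125, 280.3882751464844, 282.65631103515625, 283.5712585449219, 284.0489501953125, 285.3667297363281, 299.57501220703125, 337.98248291015625]
182 [537.6 -94.   50.9]
185 [536.9 -93.9  60. ]
188 [533.8 -93.7  58.7]
191 [531.8 -93.5  61.6]
194 [531.  -93.5  69.1]
197 [529.4 -93.3  73.1]
200 [526.5 -93.1  72.2]
203 [523.7 -93.   71.9]
206 [520.9 -92.8  71.6]
209 [518.8 -92.6  73.8]
212 [516.  -92.4  73.7]
215 [508.4 -92.   59. ]
246 [521.3 -58.6  27.4]
252 [528.9 -67.8  58. ]
258 [530.5 -73.9  65.4]
264 [531.1 -79.5  69.2]
270 [531.  -84.7  70.3]
276 [530.6 -89.9  70.2]
282 [530.3 -95.1  70.1]
288 [ 530.5 -100.3   72.1]
294 [ 529.  -105.6   67.9]
300 [ 528.  -111.    65.8]
306 [ 526.3 -116.7   60.5]
312 [ 516.7 -125.    27. ]
```

View pics/w1c.png

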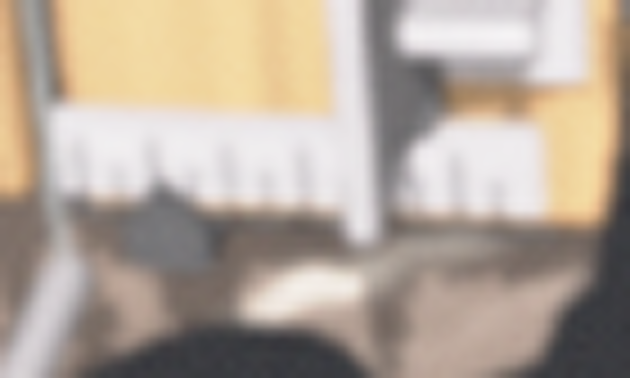

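The crop shows the tab tip at about (160,182), i.e. pixel (197.8,290.2), and the fence top's slot-side edge at about (335,60). The pointer is hidden by the fence from here.

```bash
python3 - <<'E'
from h import *
d=load('wrist'); yaw=-.0745
R=np.array([[np.cos(yaw),-np.sin(yaw)],[np.sin(yaw),np.cos(yaw)]]); c=np.array([501.7,19.5])
S=lambda p:(R.T@(p[:2]-c)).round(1)
print('tab',S(wonz(d,180+160/9,270+182/9,27)),'fence top',S(wonz(d,180+335/9,270+60/9,66)),S(wonz(d,180+347/9,270+200/9,66)),'far',S(wonz(d,304/1.42857,225/1.42857,66)))
for p in [(30,-110),(-35,-88)]: print(p,c+R@np.array(p))
print('wheel meas',S(np.array([524,-93,0])))
print(c+R@np.array([-84,-35]))
E
```

```text
tab [-88.7 -16.2] fence top [-47.3 -49.3] [-65.5 -49.3] far [ 69.5 -51.8]
(30, -110) [523.42936336 -92.42781052]
(-35, -88) [460.24714735 -65.65081331]
wheel meas [  30.6 -110.5]
[415.32791408  -9.15070285]
```

step_arm --commands '[0, 0.8, 4, 0, 0, 0, 0, 0, 0.8, 8, 0, 0, 0, 0, 0, 0.8, 11, 0, 0, 0, 0, 0, 0.8, 12, 0, 0, 0, 0, 0, 0.8, 12.4, 0, 0, 0, 0, 0, 0.8, 12.4, 0, 0, 0, 0]'

```text
clock: 2.25
eef_pos: [523.5, -102.0, 78.0]
tool_rot: [3.141, -0.001, -0.071]
force: [-0.1, -0.6, 0.0]
width: -0.1
gripper_force: 0.0
```

step_arm --commands '[0, 0, 0.3, 0, 0, 0, 0, 0, 0, 0.45, 0, 0, 0, 0, 0, 0, 0.55, 0, 0, 0, 0, 0, 0, 0.6, 0, 0, 0, 0, 0, 0, 0.6, 0, 0, 0, 0]'

```text
clock: 2.75
eef_pos: [523.4, -101.0, 71.7]
tool_rot: [3.142, -0.001, -0.07]
force: [1.0, 0.1, 1.8]
width: 0.2
gripper_force: 1.1
```

step_arm --commands '[0, -0.2, 0.1, 0, 0, 0, 0, 0, -0.6, 0.1, 0, 0, 0, 0, 0, -1.0, 0.1, 0, 0, 0, 0, 0, -1.4, 0.1, 0, 0, 0, 0, 0, -1.8, 0.1, 0, 0, 0, 0, 0, -1.8, 0.1, 0, 0, 0, 0]'

```text
clock: 3.35
eef_pos: [525.1, -82.8, 71.8]
tool_rot: [-3.142, -0.002, -0.07]
force: [-2.2, 1.5, 13.6]
width: 0.1
gripper_force: 6.7
```

```bash
cat > fence.py <<'E'
from h import *
d=get('top'); im=d['image']
cv2.imwrite('/tmp/x.png',im)
s=ctrl.read_state();print(s['eef_pos'].round(1),s['force'].round(1),s['clock'])
w=get('wrist'); print('fence-ish column profile rows 210/230')
for v in (215,225,235): print(v,cv2.cvtColor(w['image'],cv2.COLOR_RGB2GRAY)[v,150:265:3])
E
python3 - <<'E'
from h import *
w=get('wrist','pics/w2.png'); s=ctrl.read_state();print(s['eef_pos'].round(1),s['force'].round(1))
E
```

```text
[525.1 -82.8  71.8] [-2.   1.1 12.9]
```

View pics/w2.png

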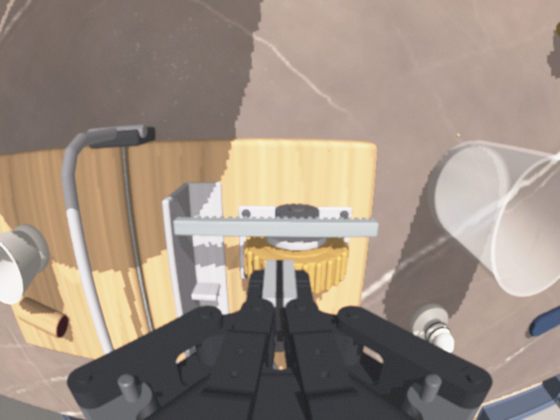

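The fingertip is on the wheel at (283,270); the fence's top slot-side far corner is at about (165,200).

```bash
cat >> h.py <<'E'
yaw=-.0745
R=np.array([[np.cos(yaw),-np.sin(yaw)],[np.sin(yaw),np.cos(yaw)]]); c0=np.array([501.7,19.5])
S=lambda p:(R.T@(p[:2]-c0)).round(1)
E
python3 - <<'E'
from h import *
d=load('wrist')
g=cv2.cvtColor(d['image'],cv2.COLOR_RGB2GRAY)
for v in (215,240,265): print(v,g[v,160:200])
print(S(wonz(d,165,200,66)),S(wonz(d,175,270,66)))
print([S(wonz(d,u,v,24)) for u,v in((375,143),(363,312))])
E
```

```text
215 [150 150 159 191 221 231 232 229 220 190 145 122 115 115 116 115 115 118
 120 118 121 120 116 118 115 108 103 100 100 103 123 150 162 170 180 189
 188 190 191 198]
240 [147 148 147 149 154 166 203 225 232 232 226 213 174 134 118 120 116 116
 113 106 100  99 101  99  99 101 100  98 100 106 109 119 160 217 232 235
 236 236 236 237]
265 [222 220 218 216 216 217 218 218 216 218 227 232 232 226 214 178 139 117
 117 117 117 116 118 117 115 117 117 117 114 113 115 116 116 116 133 172
 201 219 226 221]
[ 68.9 -43.8] [ 30.1 -44.7]
[array([  93.3, -157.9]), array([ -26.7, -161.8])]
```

step_arm --commands '[0, 0, -0.8, 0, 0, 0, 0, -0.1, 2, -0.8, 0, 0, 0, 0, -0.1, 2, -0.8, 0, 0, 0, 0, -0.1, 2, -0.2, 0, 0, 0, 0, -0.1, 2, 0, 0, 0, 0, 0, -0.1, 1.6, 0, 0, 0, 0, 0, -0.1, 1.1, 0, 0, 0, 0, 0, -0.1, 0.6, 0, 0, 0, 0, 0, -0.1, 0.1, 0, 0, 0, 0, 0, -0.1, 0, 0, 0, 0, 0, 0]'

```text
clock: 4.4
eef_pos: [524.2, -81.5, 70.8]
tool_rot: [-3.141, -0.002, -0.069]
force: [-0.3, 0.4, 6.3]
width: -0.0
gripper_force: 3.3
```

```bash
cat > fe.py <<'E'
from h import *
d=get('wrist'); g=cv2.cvtColor(d['image'],cv2.COLOR_RGB2GRAY)
# slot-side top edge: scan along slicer y at x=30..45,z=66 for bright fence top strip then dark
for x in (25,30,35):
    ys=np.arange(-60,0,.5); P=[c0+R@np.array([x,y]) for y in ys]
    uv=np.array([wproj(d,np.append(p,66)) for p in P],np.float32)
    val=cv2.remap(g,uv[:,0].reshape(1,-1),uv[:,1].reshape(1,-1),cv2.INTER_LINEAR)[0]
    print(x,dict(zip(ys[::2].astype(int).tolist(),val[::2].tolist())))
s=ctrl.read_state();print(s['eef_pos'].round(1),s['force'].round(1),s['clock'])
print('edge',S(wonz(d,363,312,24)))
E
python3 fe.py
```

```text
25 {-60: 236, -59: 237, -58: 236, -57: 235, -56: 234, -55: 235, -54: 235, -53: 235, -52: 236, -51: 235, -50: 222, -49: 149, -48: 118, -47: 116, -46: 117, -45: 116, -44: 115, -43: 115, -42: 117, -41: 117, -40: 116, -39: 116, -38: 120, -37: 165, -36: 219, -35: 233, -34: 229, -33: 223, -32: 223, -31: 222, -30: 223, -29: 223, -28: 223, -27: 221, -26: 211, -25: 159, -24: 110, -23: 154, -22: 169, -21: 138, -20: 165, -19: 191, -18: 203, -17: 216, -16: 218, -15: 187, -14: 156, -13: 155, -12: 158, -11: 188, -10: 220, -9: 223, -8: 223, -7: 222, -6: 221, -5: 221, -4: 223, -3: 226, -2: 226, -1: 225}
30 {-60: 236, -59: 237, -58: 237, -57: 236, -56: 234, -55: 236, -54: 234, -53: 236, -52: 235, -51: 234, -50: 221, -49: 145, -48: 116, -47: 116, -46: 116, -45: 117, -44: 118, -43: 115, -42: 117, -41: 116, -40: 118, -39: 116, -38: 120, -37: 162, -36: 219, -35: 232, -34: 229, -33: 222, -32: 223, -31: 222, -30: 223, -29: 226, -28: 224, -27: 221, -26: 207, -25: 157, -24: 109, -23: 148, -22: 166, -21: 129, -20: 147, -19: 171, -18: 183, -17: 184, -16: 163, -15: 155, -14: 156, -13: 155, -12: 156, -11: 157, -10: 159, -9: 157, -8: 155, -7: 154, -6: 157, -5: 163, -4: 163, -3: 161, -2: 160, -1: 159}
35 {-60: 168, -59: 170, -58: 172, -57: 165, -56: 164, -55: 164, -54: 165, -53: 168, -52: 176, -51: 170, -50: 151, -49: 114, -48: 111, -47: 116, -46: 116, -45: 117, -44: 117, -43: 116, -42: 117, -41: 118, -40: 116, -39: 116, -38: 121, -37: 165, -36: 222, -35: 232, -34: 228, -33: 222, -32: 222, -31: 224, -30: 224, -29: 211, -28: 167, -27: 155, -26: 146, -25: 119, -24: 95, -23: 110, -22: 117, -21: 105, -20: 117, -19: 129, -18: 137, -17: 147, -16: 155, -15: 155, -14: 155, -13: 155, -12: 157, -11: 158, -10: 159, -9: 157, -8: 155, -7: 154, -6: 156, -5: 164, -4: 164, -3: 162, -2: 161, -1: 158}
[524.2 -81.4  70.7] [-0.7  0.3  7.3] 4.45
edge [ -26.9 -160.3]
```

step_arm --commands '[0, 0, -0.8, 0, 0, 0, 0, -0.1, 2, -0.8, 0, 0, 0, 0, -0.1, 2, -0.8, 0, 0, 0, 0, -0.1, 2, -0.2, 0, 0, 0, 0, -0.1, 2, 0, 0, 0, 0, 0, -0.1, 1.6, 0, 0, 0, 0, 0, -0.1, 1.1, 0, 0, 0, 0, 0, -0.1, 0.6, 0, 0, 0, 0, 0, -0.1, 0.1, 0, 0, 0, 0, 0, -0.1, 0, 0, 0, 0, 0, 0]'

```text
clock: 5.45
eef_pos: [523.1, -80.9, 70.7]
tool_rot: [-3.14, -0.001, -0.068]
force: [-1.1, 0.7, 6.1]
width: -0.1
gripper_force: 3.2
```

```bash
python3 fe.py
```

```text
25 {-60: 198, -59: 192, -58: 220, -57: 235, -56: 236, -55: 235, -54: 236, -53: 237, -52: 237, -51: 236, -50: 235, -49: 234, -48: 235, -47: 235, -46: 235, -45: 236, -44: 235, -43: 225, -42: 147, -41: 117, -40: 115, -39: 116, -38: 115, -37: 117, -36: 115, -35: 116, -34: 118, -33: 115, -32: 116, -31: 116, -30: 116, -29: 126, -28: 182, -27: 226, -26: 232, -25: 213, -24: 136, -23: 146, -22: 176, -21: 144, -20: 162, -19: 189, -18: 203, -17: 215, -16: 218, -15: 192, -14: 159, -13: 154, -12: 158, -11: 180, -10: 215, -9: 223, -8: 223, -7: 222, -6: 220, -5: 221, -4: 224, -3: 225, -2: 226, -1: 225}
30 {-60: 195, -59: 177, -58: 220, -57: 235, -56: 235, -55: 235, -54: 235, -53: 237, -52: 237, -51: 236, -50: 235, -49: 234, -48: 234, -47: 234, -46: 236, -45: 236, -44: 235, -43: 223, -42: 148, -41: 115, -40: 116, -39: 115, -38: 116, -37: 116, -36: 116, -35: 114, -34: 117, -33: 116, -32: 116, -31: 117, -30: 116, -29: 126, -28: 185, -27: 225, -26: 233, -25: 212, -24: 136, -23: 141, -22: 161, -21: 125, -20: 139, -19: 166, -18: 174, -17: 164, -16: 156, -15: 155, -14: 156, -13: 154, -12: 156, -11: 157, -10: 158, -9: 157, -8: 155, -7: 155, -6: 157, -5: 163, -4: 163, -3: 162, -2: 161, -1: 160}
35 {-60: 133, -59: 130, -58: 151, -57: 166, -56: 165, -55: 164, -54: 165, -53: 167, -52: 173, -51: 169, -50: 165, -49: 163, -48: 165, -47: 164, -46: 169, -45: 171, -44: 164, -43: 151, -42: 114, -41: 109, -40: 114, -39: 116, -38: 115, -37: 117, -36: 117, -35: 116, -34: 117, -33: 117, -32: 115, -31: 117, -30: 116, -29: 131, -28: 186, -27: 226, -26: 233, -25: 214, -24: 132, -23: 106, -22: 118, -21: 107, -20: 116, -19: 129, -18: 137, -17: 146, -16: 154, -15: 156, -14: 154, -13: 156, -12: 157, -11: 158, -10: 159, -9: 157, -8: 157, -7: 154, -6: 157, -5: 161, -4: 163, -3: 162, -2: 160, -1: 159}
[523.1 -80.8  70.6] [0.6 1.  7.4] 5.5
edge [ -27.9 -159.8]
```

step_arm --commands '[0, 0, -4, 0, 0, 0, 0, 0, 0, -7, 0, 0, 0, 0, -4, -3, -7, 0, 0, 0, 0, -8, -6, -7, 0, 0, 0, 0, -12.4, -8.2, -7, 0, 0, 0, 0, -12.4, -8.2, -7, 0, 0, 0, 0, -12.4, -8.2, -7, 0, 0, 0, 0, -12.4, -8.2, -7, 0, 0, 0, 0]'

```text
clock: 6.3
eef_pos: [405.9, 7.7, 140.3]
tool_rot: [-3.141, -0.002, -0.07]
force: [-0.0, -0.2, -0.6]
width: -0.2
gripper_force: 0.0
```

```bash
python3 - <<'E'
from h import *
d=get('wrist'); im=d['image']
s=ctrl.read_state();print(s['eef_pos'].round(1),s['clock'])
u,v=wproj(d,np.append(c0+R@np.array([-84,-18]),27)); print(u,v)
u0,v0=int(u)-50,int(v)-40; print(u0,v0)
cv2.imwrite('pics/w3.png',cv2.resize(im[v0:v0+75,u0:u0+100],None,fx=8,fy=8,interpolation=cv2.INTER_CUBIC)[:,:,::-1])
E
```

```text
[405.9   7.4 140.2] 6.35
277.85233131201403 196.51201517338276
227 156
```

View pics/w3.png

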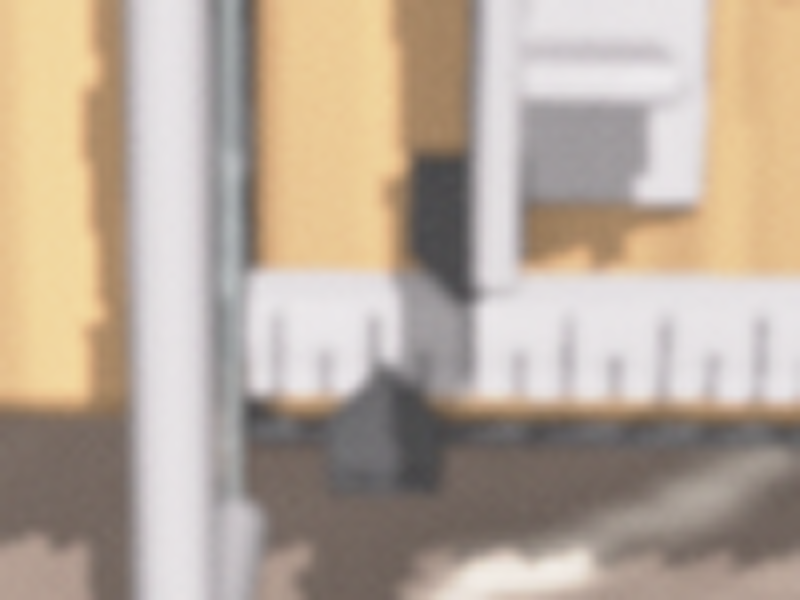

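Crop: pointer tip at (467,300), tab tip at (382,366).

```bash
python3 - <<'E'
from h import *
d=load('wrist')
P=lambda x,y:wonz(d,227+(x-3.5)/8,156+(y-3.5)/8,27)
a,b=S(P(467,300)),S(P(382,366)); print(a,b,b-a)
# scale direction check: tick positions
t1,t2=P(262,272),P(800,276); print('yaw of scale', np.arctan2(t1[0]-t2[0],t1[1]-t2[1]))
print(S(P(277,330)),S(P(762,335)))
E
```

```text
[-81.1 -23.8] [-88.1 -15.1] [-7.   8.7]
yaw of scale 0.07551580743565035
[-84.3  -4.4] [-84.5 -54.1]
```

step_arm --commands '[4, 3, 0, 0, 0, 0, 0, 8, 6, 0, 0, 0, 0, 0, 12.4, 10.2, 0, 0, 0, 0, 0, 12.4, 10.2, 0, 0, 0, 0, 0, 12.4, 10.2, 3, 0, 0, 0, 0, 12.4, 10.2, 5.5, 0, 0, 0, 0, 12.4, 10.2, 6.5, 0, 0, 0, 0, 12.4, 10.2, 6.8, 0, 0, 0, 0, 12.4, 10.2, 6.8, 0, 0, 0, 0]'

```text
clock: 7.25
eef_pos: [520.9, -103.3, 72.4]
tool_rot: [3.141, 0.0, -0.071]
force: [-1.1, -0.2, 0.3]
width: 0.0
gripper_force: 0.0
```

step_arm --commands '[0, 0, 0.2, 0, 0, 0, 0, 0, -0.4, 0.2, 0, 0, 0, 0, 0, -0.9, 0.2, 0, 0, 0, 0, 0, -1.3, 0.2, 0, 0, 0, 0, 0, -1.6, 0.2, 0, 0, 0, 0, 0, -1.6, 0.2, 0, 0, 0, 0, 0, -1.6, 0, 0, 0, 0, 0, 0, -1.6, -2, 0, 0, 0, 0, 0, -1.6, -4, 0, 0, 0, 0]'

```text
clock: 8.15
eef_pos: [522.1, -86.8, 113.0]
tool_rot: [-3.142, 0.0, -0.07]
force: [-0.1, -0.1, 0.2]
width: 0.1
gripper_force: 0.0
```

step_arm --commands '[0, 0, -2.7, 0, 0, 0, 0, -4, -3, -2.7, 0, 0, 0, 0, -8, -6, -2.7, 0, 0, 0, 0, -12.2, -8.6, -2.7, 0, 0, 0, 0, -12.2, -8.6, -2.7, 0, 0, 0, 0, -12.2, -8.6, -2.7, 0, 0, 0, 0]'

```text
clock: 8.75
eef_pos: [406.6, 8.2, 140.0]
tool_rot: [-3.141, -0.002, -0.068]
force: [-0.1, -0.7, -0.3]
width: -0.2
gripper_force: 0.0
```

```bash
cat > pt.py <<'E'
from h import *
import sys
d=get('wrist'); im=d['image']
s=ctrl.read_state();print(s['eef_pos'].round(1),s['clock'])
g=cv2.cvtColor(im,cv2.COLOR_RGB2GRAY)
def prof(x,ys):
    uv=np.array([wproj(d,np.append(c0+R@np.array([x,y]),27)) for y in ys],np.float32)
    return cv2.remap(g,uv[:,0].reshape(1,-1),uv[:,1].reshape(1,-1),cv2.INTER_CUBIC)[0]
ys=np.arange(-40,-3,.5)
for x in (-72,-92,-95): print(x,' '.join(f'{y:g}:{v}' for y,v in zip(ys,prof(x,ys))))
u,v=wproj(d,np.append(c0+R@np.array([-84,-18]),27)); u0,v0=int(u)-50,int(v)-40; print(u0,v0)
cv2.imwrite(sys.argv[1],cv2.resize(im[v0:v0+75,u0:u0+100],None,fx=8,fy=8,interpolation=cv2.INTER_CUBIC)[:,:,::-1])
E
python3 pt.py pics/w4.png
```

```text
[407.9   7.5 140. ] 8.8
-72 -40:204 -39.5:201 -39:197 -38.5:193 -38:188 -37.5:182 -37:177 -36.5:169 -36:162 -35.5:158 -35:152 -34.5:146 -34:141 -33.5:136 -33:133 -32.5:130 -32:128 -31.5:128 -31:128 -30.5:128 -30:131 -29.5:134 -29:135 -28.5:137 -28:139 -27.5:141 -27:141 -26.5:139 -26:140 -25.5:141 -25:140 -24.5:138 -24:135 -23.5:123 -23:113 -22.5:111 -22:126 -21.5:152 -21:180 -20.5:206 -20:217 -19.5:224 -19:224 -18.5:222 -18:212 -17.5:194 -17:166 -16.5:130 -16:104 -15.5:83 -15:75 -14.5:74 -14:75 -13.5:75 -13:76 -12.5:79 -12:82 -11.5:93 -11:111 -10.5:131 -10:159 -9.5:181 -9:197 -8.5:203 -8:203 -7.5:204 -7:204 -6.5:205 -6:204 -5.5:199 -5:195 -4.5:188 -4:181 -3.5:165
-92 -40:163 -39.5:162 -39:164 -38.5:164 -38:167 -37.5:172 -37:172 -36.5:169 -36:166 -35.5:163 -35:158 -34.5:153 -34:150 -33.5:150 -33:154 -32.5:160 -32:163 -31.5:164 -31:166 -30.5:165 -30:164 -29.5:161 -29:162 -28.5:166 -28:170 -27.5:171 -27:172 -26.5:171 -26:170 -25.5:167 -25:162 -24.5:158 -24:157 -23.5:159 -23:161 -22.5:163 -22:164 -21.5:162 -21:159 -20.5:150 -20:140 -19.5:129 -19:118 -18.5:110 -18:103 -17.5:97 -17:93 -16.5:87 -16:82 -15.5:77 -15:73 -14.5:73 -14:73 -13.5:74 -13:74 -12.5:76 -12:79 -11.5:86 -11:95 -10.5:103 -10:113 -9.5:122 -9:135 -8.5:148 -8:155 -7.5:161 -7:161 -6.5:161 -6:158 -5.5:152 -5:140 -4.5:130 -4:119 -3.5:110
-95 -40:98 -39.5:102 -39:106 -38.5:108 -38:109 -37.5:108 -37:108 -36.5:108 -36:106 -35.5:104 -35:101 -34.5:98 -34:95 -33.5:92 -33:89 -32.5:88 -32:85 -31.5:84 -31:84 -30.5:88 -30:95 -29.5:101 -29:105 -28.5:106 -28:104 -27.5:101 -27:101 -26.5:99 -26:96 -25.5:93 -25:90 -24.5:88 -24:85 -23.5:84 -23:83 -22.5:86 -22:89 -21.5:96 -21:103 -20.5:108 -20:111 -19.5:114 -19:114 -18.5:113 -18:113 -17.5:113 -17:112 -16.5:104 -16:94 -15.5:84 -15:78 -14.5:78 -14:77 -13.5:76 -13:74 -12.5:73 -12:75 -11.5:77 -11:80 -10.5:85 -10:88 -9.5:86 -9:84 -8.5:82 -8:81 -7.5:83 -7:86 -6.5:91 -6:96 -5.5:100 -5:104 -4.5:105 -4:105 -3.5:102
228 157
```

View pics/w4.png

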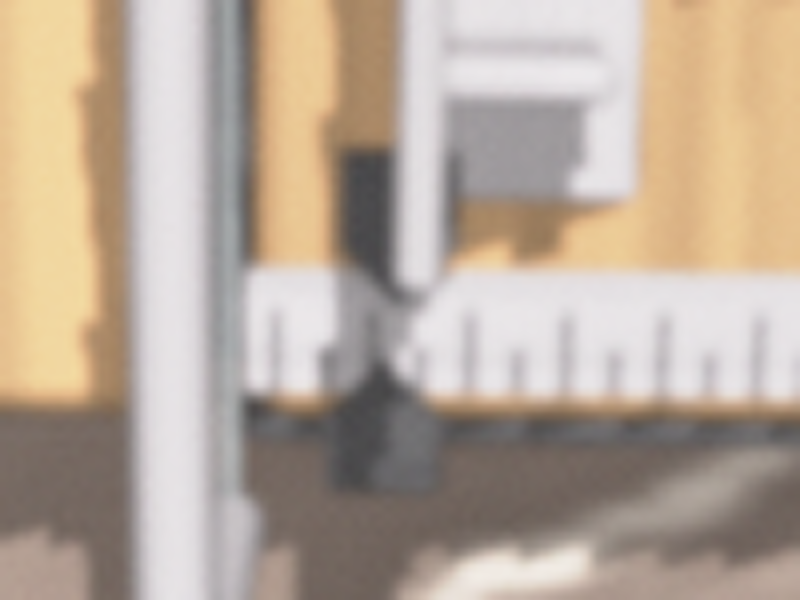

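Pointer spans 342–460, tip ≈(402,300); tab tip ≈(383,365).

```bash
python3 - <<'E'
from h import *
d=load('wrist')
P=lambda x,y:S(wonz(d,228+(x-3.5)/8,157+(y-3.5)/8,27))
print(P(402,300),P(383,365)); print('edges ptr',P(342,220),P(460,220),'tab',P(330,465),P(442,465))
print('tick slope',P(470,320),P(470,390))
E
```

```text
[-81.1 -17.4] [-88.  -15.5]
edges ptr [-72.8 -11.3] [-72.7 -23.2] tab [-98.8 -10. ] [-98.7 -21.6]
tick slope [-83.2 -24.3] [-90.6 -24.4]
```

step_arm --commands '[4, 3, 0, 0, 0, 0, 0, 8, 6, 0, 0, 0, 0, 0, 12.2, 9.4, 0, 0, 0, 0, 0, 12.2, 9.4, 0, 0, 0, 0, 0, 12.2, 9.4, 3, 0, 0, 0, 0, 12.2, 9.4, 5.5, 0, 0, 0, 0, 12.2, 9.4, 6.3, 0, 0, 0, 0, 12.2, 9.4, 6.5, 0, 0, 0, 0, 12.2, 9.4, 6.5, 0, 0, 0, 0]'

```text
clock: 9.7
eef_pos: [522.2, -95.4, 74.7]
tool_rot: [3.141, -0.001, -0.071]
force: [-0.3, 0.2, 0.6]
width: -0.2
gripper_force: 0.0
```

Down gently (about 4 mm), roll 4 mm, then straight up.

step_arm --commands '[0, 0, 0.2, 0, 0, 0, 0, 0, 0, 0.35, 0, 0, 0, 0, 0, 0, 0.4, 0, 0, 0, 0, 0, -0.2, 0.4, 0, 0, 0, 0, 0, -0.4, 0.4, 0, 0, 0, 0, 0, -0.4, 0.4, 0, 0, 0, 0, 0, -0.4, 0.4, 0, 0, 0, 0]'

```text
clock: 10.4
eef_pos: [522.9, -91.4, 72.2]
tool_rot: [3.141, -0.003, -0.07]
force: [-0.9, -0.5, 10.2]
width: -0.1
gripper_force: 5.1
```

step_arm --commands '[0, 0, -0.5, 0, 0, 0, 0, 0, 0, -4, 0, 0, 0, 0, 0, 0, -6.8, 0, 0, 0, 0, -4, -3, -6.8, 0, 0, 0, 0, -8, -6, -6.8, 0, 0, 0, 0, -12.2, -9, -6.8, 0, 0, 0, 0, -12.2, -9, -6.8, 0, 0, 0, 0, -12.2, -9, -6.8, 0, 0, 0, 0]'

```text
clock: 11.2
eef_pos: [406.2, 8.3, 138.9]
tool_rot: [-3.141, -0.001, -0.068]
force: [1.2, -0.5, 0.2]
width: -0.5
gripper_force: 0.0
```

```bash
python3 pt.py pics/w5.png | grep -v :
```

```text
[407.6   7.5 138.9] 11.25
228 157
```

View pics/w5.png

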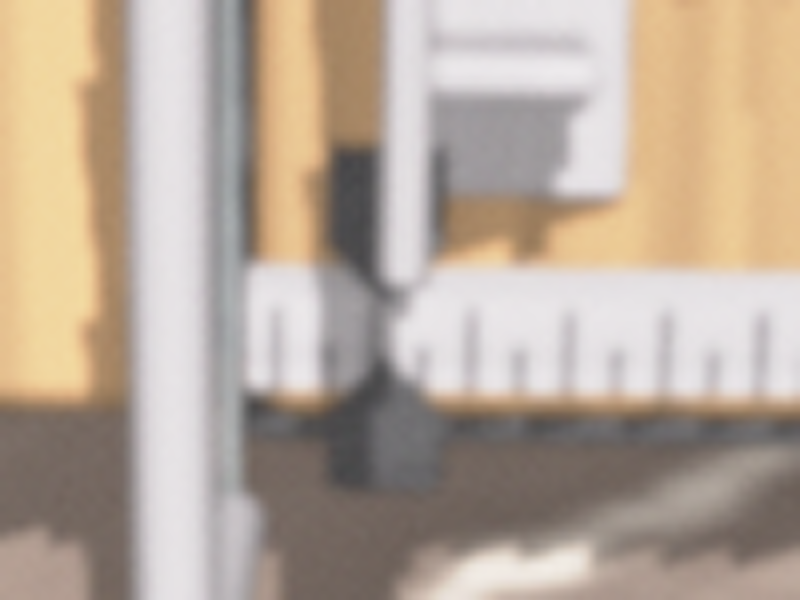

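Pointer spans 331–446, tip ≈(390,298); tab spans 330–442, tip ≈(385,362). Nearly opposite, so I'll check it at subpixel level.

```bash
python3 - <<'E'
from h import *
d=load('wrist'); im=d['image']; g=cv2.cvtColor(im,cv2.COLOR_RGB2GRAY); sat=cv2.cvtColor(im,cv2.COLOR_RGB2HSV)[:,:,1]
ys=np.arange(-26,-5,.1)
def prof(ch,x):
    uv=np.array([wproj(d,np.append(c0+R@np.array([x,y]),27)) for y in ys],np.float32)
    return cv2.remap(ch,uv[:,0].reshape(1,-1),uv[:,1].reshape(1,-1),cv2.INTER_LINEAR)[0].astype(float)
for x in (-70,-72,-74,-90,-92,-94,-96):
    for n,ch in(('g',g),('s',sat)):
        p=cv2.GaussianBlur(prof(ch,x).reshape(1,-1),(0,0),5)[0]; D=np.gradient(p)
        i=[k for k in range(2,len(D)-2) if abs(D[k])>1 and abs(D[k])==abs(D[k-2:k+3]).max()]
        print(x,n,[(round(ys[k],1),round(D[k],1)) for k in i])
E
```

```text
-70 g [(np.float64(-22.0), np.float64(-1.9)), (np.float64(-19.8), np.float64(5.1)), (np.float64(-15.2), np.float64(-5.4)), (np.float64(-9.5), np.float64(2.7)), (np.float64(-7.6), np.float64(3.0))]
-70 s [(np.float64(-21.4), np.float64(-1.1)), (np.float64(-10.1), np.float64(4.4))]
-72 g [(np.float64(-22.2), np.float64(-1.6)), (np.float64(-19.8), np.float64(5.1)), (np.float64(-15.1), np.float64(-5.6)), (np.float64(-8.5), np.float64(3.5))]
-72 s [(np.float64(-21.2), np.float64(-4.6)), (np.float64(-10.2), np.float64(4.5))]
-74 g [(np.float64(-22.2), np.float64(-1.2)), (np.float64(-19.8), np.float64(4.7)), (np.float64(-15.1), np.float64(-5.5)), (np.float64(-8.7), np.float64(3.9))]
-74 s [(np.float64(-21.2), np.float64(-4.5)), (np.float64(-10.1), np.float64(4.5))]
-90 g [(np.float64(-25.2), np.float64(-1.5)), (np.float64(-23.3), np.float64(1.5)), (np.float64(-19.7), np.float64(-3.1)), (np.float64(-16.6), np.float64(-2.8)), (np.float64(-12.9), np.float64(2.6)), (np.float64(-8.9), np.float64(4.0)), (np.float64(-5.8), np.float64(-1.2))]
-90 s []
-92 g [(np.float64(-19.9), np.float64(-1.9)), (np.float64(-15.7), np.float64(-1.3)), (np.float64(-9.1), np.float64(2.2))]
-92 s [(np.float64(-19.7), np.float64(-2.4)), (np.float64(-11.1), np.float64(2.9))]
-94 g [(np.float64(-14.2), np.float64(-1.5))]
-94 s [(np.float64(-21.6), np.float64(-1.5)), (np.float64(-9.7), np.float64(1.7)), (np.float64(-6.2), np.float64(-1.1))]
-96 g [(np.float64(-14.2), np.float64(-1.5))]
-96 s []
```

The error is within about 0.4 mm. Now the lever: I go to its +y side above the pivot, at about z 97.

step_arm --commands '[3, 2.6, 0, 0, 0, 0, 0, 5.8, 5.1, 0, 0, 0, 0, 0, 5.8, 5.1, 0, 0, 0, 0, 0, 5.8, 5.1, 0, 0, 0, 0, 0, 5.8, 5.1, 3, 0, 0, 0, 0, 5.8, 5.1, 4.2, 0, 0, 0, 0, 5.8, 5.1, 4.2, 0, 0, 0, 0]'

```text
clock: 11.95
eef_pos: [459.1, -47.1, 95.0]
tool_rot: [-3.141, 0.004, -0.07]
force: [-0.1, 0.2, -0.4]
width: 0.1
gripper_force: 0.0
```

```bash
python3 - <<'E'
from h import *
d=get('wrist','pics/w6.png'); s=ctrl.read_state();print(s['eef_pos'].round(1),S(s['eef_pos']),s['force'].round(1))
E
```

```text
[459.8 -47.2  95.8] [-36.8 -69.7] [-0.3  0.1  0.1]
```

View pics/w6.png

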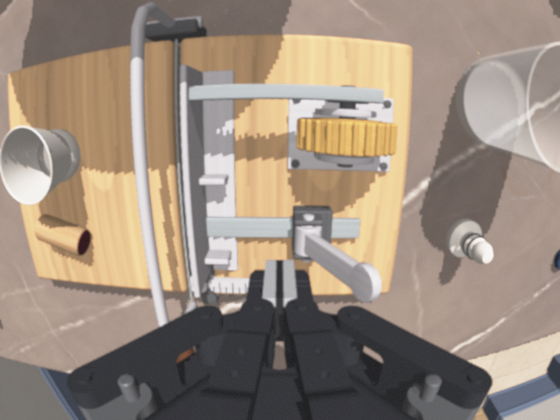

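step_arm --commands '[0.1, 1.2, 0, 0, 0, 0, 0, 0.1, 2.0, 0, 0, 0, 0, 0, 0.1, 2.7, 0.1, 0, 0, 0, 0, 0.1, 3.5, 0.4, 0, 0, 0, 0, 0.1, 4.2, 1.0, 0, 0, 0, 0, 0.1, 4.8, 1.6, 0, 0, 0, 0, 0.1, 5.4, 2.3, 0, 0, 0, 0, 0.1, 5.8, 3.0, 0, 0, 0, 0, 0.1, 5.8, 3.0, 0, 0, 0, 0]'

```text
clock: 12.9
eef_pos: [456.8, -106.0, 65.1]
tool_rot: [3.142, 0.002, -0.071]
force: [-0.0, 0.1, 0.2]
width: -0.1
gripper_force: 0.0
```

step_arm --commands '[0, 0.4, 0.3, 0, 0, 0, 0, 0, 0.7, 0.6, 0, 0, 0, 0, 0, 0.8, 0.8, 0, 0, 0, 0, 0, 0.8, 0.95, 0, 0, 0, 0, 0, 0.8, 1.0, 0, 0, 0, 0, 0, 0.8, 1.0, 0, 0, 0, 0]'

```text
clock: 13.5
eef_pos: [457.1, -113.5, 56.3]
tool_rot: [3.141, -0.0, -0.07]
force: [0.1, -0.2, 1.0]
width: 0.0
gripper_force: 0.0
```

Press slightly more, to feel the stop.

step_arm --commands '[0, 0, 0.1, 0, 0, 0, 0, 0, 0, 0.2, 0, 0, 0, 0, 0, 0, 0.25, 0, 0, 0, 0, 0, 0, 0.25, 0, 0, 0, 0]'

```text
clock: 13.9
eef_pos: [457.2, -113.6, 55.3]
tool_rot: [3.141, -0.001, -0.07]
force: [-2.4, -1.1, 19.3]
width: -0.1
gripper_force: 9.2
```

step_arm --commands '[0, 0, -1, 0, 0, 0, 0, 0, 0, -5, 0, 0, 0, 0, 0, 0, -8.6, 0, 0, 0, 0, -2, -4, -8.6, 0, 0, 0, 0, -4, -8, -8.6, 0, 0, 0, 0, -5.9, -11.8, -8.6, 0, 0, 0, 0, -5.9, -11.8, -8.6, 0, 0, 0, 0, -5.9, -11.8, -8.6, 0, 0, 0, 0, -5.9, -11.8, -8.6, 0, 0, 0, 0]'

```text
clock: 14.8
eef_pos: [407.2, 7.6, 140.0]
tool_rot: [3.141, -0.001, -0.071]
force: [0.3, -0.7, 0.6]
width: -0.0
gripper_force: 0.0
```

```bash
python3 - <<'E'
from h import *
d=get('wrist'); im=d['image']; g=cv2.cvtColor(im,cv2.COLOR_RGB2GRAY); sat=cv2.cvtColor(im,cv2.COLOR_RGB2HSV)[:,:,1]
ys=np.arange(-26,-5,.1)
def prof(ch,x):
    uv=np.array([wproj(d,np.append(c0+R@np.array([x,y]),27)) for y in ys],np.float32)
    return cv2.remap(ch,uv[:,0].reshape(1,-1),uv[:,1].reshape(1,-1),cv2.INTER_LINEAR)[0].astype(float)
for x in (-72,-74,-90,-92,-94):
    for n,ch in(('g',g),('s',sat)):
        p=cv2.GaussianBlur(prof(ch,x).reshape(1,-1),(0,0),5)[0]; D=np.gradient(p)
        print(x,n,[(float(round(ys[k],1)),float(round(D[k],1))) for k in range(2,len(D)-2) if abs(D[k])>1 and abs(D[k])==abs(D[k-2:k+3]).max()])
# lever height by depth
z=d['range_z']
for y in (-115,-125,-135,-143,-152):
    u,v=wproj(d,np.append(c0+R@np.array([-35,y]),56))
    if not(0<=u<560 and 0<=v<420): print(y,'out');continue
    o,r=wray(d,u,v); n=d['world_to_cam'][:3,:3]@r; print(y,(o+r*float(z[int(round(v)),int(round(u))])/n[2]).round(1))
s=ctrl.read_state();print(s['eef_pos'].round(1),s['clock'],s['force'].round(1))
E
```

```text
-72 g [(-21.8, -2.1), (-19.4, 5.7), (-14.8, -6.0), (-7.8, 3.1)]
-72 s [(-21.0, -4.2), (-9.9, 3.9)]
-74 g [(-21.7, -1.4), (-19.3, 5.2), (-14.9, -5.9), (-8.5, 3.8)]
-74 s [(-21.1, -4.4), (-10.0, 4.4)]
-90 g [(-25.1, -1.9), (-23.3, 1.9), (-19.5, -2.7), (-16.5, -3.2), (-13.3, 2.8), (-8.9, 3.9), (-5.8, -1.2)]
-90 s []
-92 g [(-19.7, -2.5), (-15.7, -1.3), (-11.5, 1.6), (-9.1, 2.3)]
-92 s [(-19.5, -2.4), (-11.2, 2.8)]
-94 g [(-14.1, -1.4)]
-94 s [(-21.3, -1.9), (-10.2, 1.8), (-6.0, -1.1)]
-115 [458.  -93.2  54.4]
-125 [ 457.6 -102.2   56.7]
-135 [ 456.7 -112.6   55.8]
-143 [ 456.  -121.    55.1]
-152 [ 455.6 -129.    56.8]
[407.2   7.3 139.9] 14.85 [-0.6  0.3  0. ]
```

The lever is flat (face at about 56 mm), the pointer centre is at about −15.6 and the tab at about −15.5, and the arm is clear.

```bash
python3 -c "
from cell import ctrl
print(ctrl.finish_job())"
```

```text
the job is handed in; nothing more can be done
None
```

I rolled the wheel until the pointer stood opposite the index tab, within about 0.4 mm by the wrist camera. I then pushed the cam lever down flat against its stop and handed the job in at about 15 s with the arm clear.

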